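# Lock up the transit case

## Task

Lock the transit case: slide the bolt on its lid fully home towards the padlock, swing the padlock's shackle round so that its free leg stands over the hole below the bolt's eye, and only then press the shackle down until it clicks and stays down. Do not push about the cartons, tubes, tape or spare padlock lying around.

Things in the scene. Friction and masses are not known exactly. Their poses are not given: they have to be found in the camera images.
- case: heavy grey transit case standing fast on the bench, 186 x 244 mm and 100 mm high, lid shut. Origin at the centre of its underside, x across it, y along its length, z up; its lid's flat top is at z = 100 mm. A brass padlock (body 56 mm in x, 30 mm in y) is held upright in a steel pocket on its +y end: centre of its flat top at case (-20, 141, 100) mm
- bolt (a joint): flat steel bolt sliding on the lid through two guide staples (13 mm high), along case +y towards the padlock; its centre line is at case x = -38 mm. 0 is fully withdrawn, 0.050 m is home against its stop, where its eye (a square 18 mm opening in its 4 mm thick tongue, tongue top 105 mm above the bench) stands over the padlock's toe hole. Friction about 2.5 N; it stays where it is left
- bolt_knob (a point): centre of the top of the bolt's upright round knob, 16 mm in diameter, standing 40 mm above the tongue; its top is 145 mm above the bench. It moves with the bolt and is at case (-38, 66) mm when the bolt is home
- bolt_eye (a point): centre of the bolt's eye, at the tongue's upper side
- shackle_turn (a joint): turn of the padlock's shackle about its vertical heel leg, seen from above: 0 puts the toe leg straight over its hole, and the case's -x direction is from heel to toe; positive has the toe swung outboard, away from the case (heel to toe = (-cos, sin) in case x, y). Range -0.4 to 2.0 rad with no stop at 0; it stays where it is left (light friction, 0.02 N m). The rounded toe finds its hole with up to about 0.1 rad of error; much more, and it lands on the rim
- shackle (a joint): how far the shackle is pressed down into the padlock: 0 is up (open), 0.018 m fully home. A light spring (about 3 N) pushes it up; after the first 10 mm a hidden pawl raises the push needed to about 15 N, which then falls away, and at about 0.0155 m it clicks, pulls itself home and stays. Let go before that, it jumps back up
- shackle_pivot (a point): on the heel leg's axis, at the height of the padlock's flat top (100 mm above the bench); does not move
- lock_hole (a point): mouth of the toe hole, 14.5 mm square and 16 mm deep, in the padlock's flat top, 36 mm from the heel axis towards case -x
- shackle_crown (a point): top of the middle of the shackle's bow, 18 mm from the heel axis; 158 mm above the bench when up, 140 mm when home. The shackle is a steel U of 9 mm round bar, its legs 36 mm apart between centres, bow a half circle
- shackle_toe (a point): lowest point of the shackle's free (toe) leg, rounded, 9 mm thick; 108 mm above the bench when up, so it swings clear over the bolt's tongue
- lid_carton: small flat white carton lying on the case's lid, 30 x 110 x 26 mm; origin at the centre of its underside
- bench_carton: the same small white carton lying on the bench, 30 x 110 x 26 mm
- tube_a: white squeeze tube with a cap, lying on the bench, 119 x 34 x 20 mm
- tube_b: a second such tube
- tube_c: a third such tube
- tape_roll: roll of brown packing tape lying flat on the bench, 110 mm across, 48 mm high
- spare_padlock: a loose spare padlock lying flat on the bench, its shackle closed; brass body 50 x 56 x 26 mm. Not the one to be closed

How it is judged:
On the way, in this order (a step that is already met when the one before it is completed fails the run):
1. the bolt is slid home while the shackle is still up (value of joint bolt above 0.047 m and value of joint shackle below 0.006 m), for 0.2 s.
2. the shackle stands over its hole and is pressed down past the click (value of joint bolt above 0.047 m and value of joint shackle above 0.0165 m and value of joint shackle_turn between -0.12 and 0.12 rad), for 0.2 s.
At the end, for the whole second after the job is handed in: The bolt is home (within 3 mm of its stop), the shackle's toe is in its hole through the bolt's eye (turn within 0.12 rad of straight) and the shackle stays clicked down on its own (within 1.5 mm of fully home), at rest (all of step 2 and velocity of joint shackle between -0.01 and 0.01 m/s); the robot touches nothing.
It fails at once if one of the cartons, tubes, tape roll or spare padlock was pushed more than 25 mm (distance of any of lid_carton, bench_carton, tube_a, tube_b, tube_c, tape_roll, spare_padlock from where it was at the start of the episode above 0.025 m).
It also fails if it takes over 53 s, if anything falls off the work surface, if the arm or the gripper's body presses on something with over 40 N, if the wrist force passes 120 N, or if a joint passes its speed limit or range.

## Robot

A 7-joint arm with a two-finger parallel gripper is mounted at the origin on the work surface. World frame = base frame: x ahead of the robot, y to its left, z up, the work surface at z = 0. Lengths are in m, angles in rad, forces in N, time in s.
With the tool pointing down it reaches from about 0.425 to 0.875 m from the base axis. Payload 4.7 kg.
Tool frame: the origin (TCP) lies midway between the tips of the shut fingers; the grasp point (between the pads) lies 19 mm behind it (arm.grip_depth is the distance from the TCP to the grasp point, in m); x points along the fingers, y is the direction in which the jaws open and shut, and the axes are right-handed (so a half turn about x gives the same grasp; the last joint's range is limited). The gripper opens to 85 mm and grips with 20 to 120 N. Pads are 22 mm wide; open, the fingers measure 114 mm over their backs; the gripper's body (76 mm by 85 mm) begins 54 mm behind the grasp point. The pads swing forward as they close: fully open they stand 13 mm farther back than shut.
Start: joints at [-1.213, 0.321, -0.07, 1.45, 0.023, 1.371, -0.057], TCP at [0.219, 0.612, 0.231] pointing down, gripper open.
Joint ranges: [-2.86, 2.86], [-0.3, 2.09], [-1.38, 1.24], [0.06, 2.45], [-1.56, 4.7], [0.09, 2.05], [-2.69, 2.69]. Speed limits (rad/s): [2.57, 2.57, 3.14, 3.14, 3.14, 3.14, 3.14].

## Interface

Orientations are given as a rotation vector (axis times angle).
In Python, from workcell import status, vision, finish_job, arm gives the robot as it stands. The module is installed in compiled form; this text tells all that it offers.
- The arm moves only by the tool apply_moves, never from a script. Its argument "steps" is text: rows parted by semicolons, each of 7 numbers parted by spaces: the shift along the tool's x, y, z in m, then the turn, a rotation vector about the tool's x, y, z in rad, then the opening, from 0 (shut) to 1 (fully open). In form: tx ty tz ax ay az jaw; .... A call has 1 to 8 rows; each row shifts and turns the commanded pose from where the row before left it, along the tool's axes as they then stand; what a row does not reach is not made up. A row lasts 1/10 s, in which the tool goes at most 50 mm and 8.59 degrees, less where a joint would pass 70% of its speed; a pose out of reach is approached as far as the arm can. A call with a gripper value outside its range is refused whole. The fingers move at their own pace and stop on an object; the grip force is fixed at half the most. Time passes only in rows, so rows that do not move let the fingers close. It gives the time, the measured TCP pose, the force and the opening at its end, in the units of the state.
- status.sense(): the state, without advancing time (a new reading comes with each control period).
- vision.read_camera(name): name is "side" or "top"; returns a dict with "img" (400x640x3 uint8, blue, green, red), "depth" (400x640 float32, m along the optical axis (not along the pixel's ray), 0 where there is no reading), "fov_y" (degrees; the focal length in pixels is half the picture's height over the tangent of half this angle, whatever the lens; pixels are square), "cx", "cy" (the principal point, pixels), "xyz" and "orientation" of the camera in the world. Camera axes: x right, y up, looking along -z (the intrinsics and any distortion apply to the point x, -y, -z); pixel columns grow to the right and rows downward; lengths in m; the calibration is good to about 2 mm. A picture is of the moment at which its call begins.
- finish_job(): hands the job in, once; it reports no verdict.
The state is a dict: "t": time; "q": joint angles; "joint_velocities": joint speeds; "joint_torque": joint torques, N m; "position": TCP position; "tool_rot": TCP orientation; "ft_force": force on the tool from outside, world axes, zero at the start; "torque": the same for the moment, N m; "finger_gap": finger opening in m.
Only numpy, scipy, OpenCV 4.12 (cv2) and the standard library are available. Lean on these libraries where they do the work, as an engineer would, in place of code of your own. Each camera call takes 0.05 s, during which the arm holds its last target.

## Working session

There is one attempt and no reset: what is moved stays moved. The work goes in short steps, Python scripts to look and compute and a tool call to move; the robot and the scene stay as the last step left them, time stands still between calls to the robot, and variables do not carry over. Pictures are saved under pics/ and viewed, and the job is handed in when it is done.

Besides the shell and the picture viewer there is one more tool, called after "Call:" by a JSON object that holds its "method" and its "body". apply_moves: Moves the arm, as the interface text tells. Its arguments: {"type":"object","properties":{"steps":{"type":"string"}},"required":["steps"]}

```bash
mkdir -p pics; ls
cat > h.py <<'E'
import numpy as np, cv2
from workcell import status, vision, arm
def grab(n,tag):
    c=vision.read_camera(n); cv2.imwrite(f'pics/{tag}.png',c['img']); np.savez(f'{tag}.npz',**{k:c[k] for k in c})
    return c
E
python3 - <<'E'
from h import *
for n in ('side','top'):
    c=grab(n,n+'0'); print(n,[ (k,c[k]) for k in c if k not in('img','depth')])
print(status.sense())
E
```

```text
pics
side [('fov_y', 56.06968848858336), ('cx', 321.2514680401297), ('cy', 199.95818290078972), ('xyz', array([ 0.36262807, -0.69843791,  1.03427014])), ('orientation', array([ 0.6642086 , -0.12241784, -0.30188699]))]
top [('fov_y', 45.77203525970112), ('cx', 324.00458550343495), ('cy', 196.1025271995924), ('xyz', array([0.31727947, 0.00964819, 1.57886714])), ('orientation', array([ 0.14273545, -0.16956417, -1.55336853]))]
{'t': 0.1, 'q': array([-1.21287458,  0.32179131, -0.070119  ,  1.45156652,  0.02260589,
        1.37076365, -0.05692265]), 'joint_velocities': array([ 2.77569093e-04, -2.07420143e-03, -1.45394325e-03, -1.40101475e-03,
       -1.27090528e-03, -7.84658627e-05, -1.14049332e-03]), 'joint_torque': array([-3.26890513e-04, -4.94876003e+01, -3.84230940e-01, -3.15210092e+01,
        1.28782250e-02,  7.36058399e-03, -1.27473933e-05]), 'position': array([0.2189729 , 0.61150035, 0.23029877]), 'tool_rot': array([ 0.26841065,  1.55412236, -0.27113633]), 'ft_force': array([-0.10701036, -0.20255197, -0.45180894]), 'torque': array([-0.011345  , -0.05819953,  0.00788864]), 'finger_gap': 0.08541258491546883}
```

View pics/side0.png

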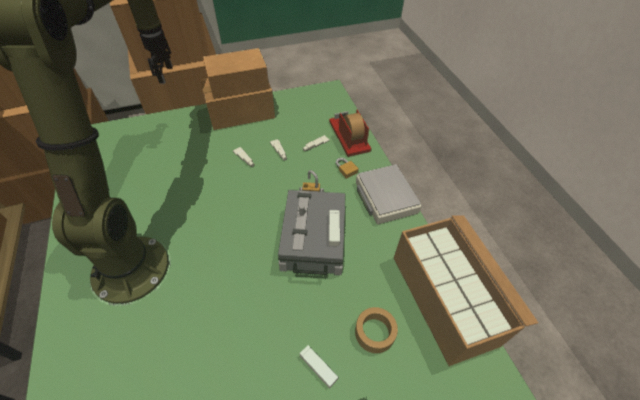

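View pics/top0.png

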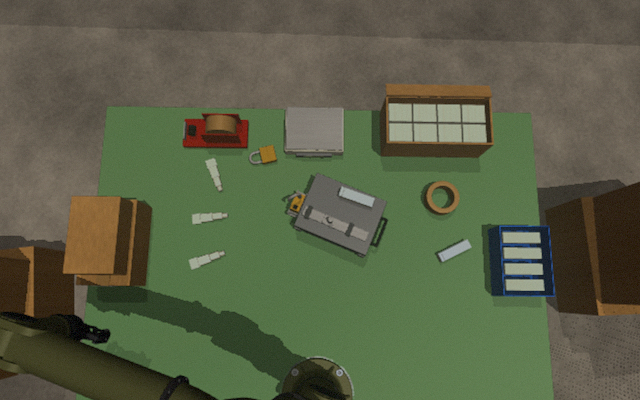

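The side view shows the case around (315,230) with the padlock at (312,185). The top view shows the case at (340,213) with the padlock at (296,203). I'll enlarge both.

Run:
```python
import cv2
a=cv2.imread('pics/side0.png')[160:280,265:365]; cv2.imwrite('pics/s0z.png',cv2.resize(a,None,fx=5,fy=5,interpolation=cv2.INTER_CUBIC))
a=cv2.imread('pics/top0.png')[165:260,275:395]; cv2.imwrite('pics/t0z.png',cv2.resize(a,None,fx=6,fy=6,interpolation=cv2.INTER_CUBIC))
```

```text
(no output)
```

View pics/s0z.png

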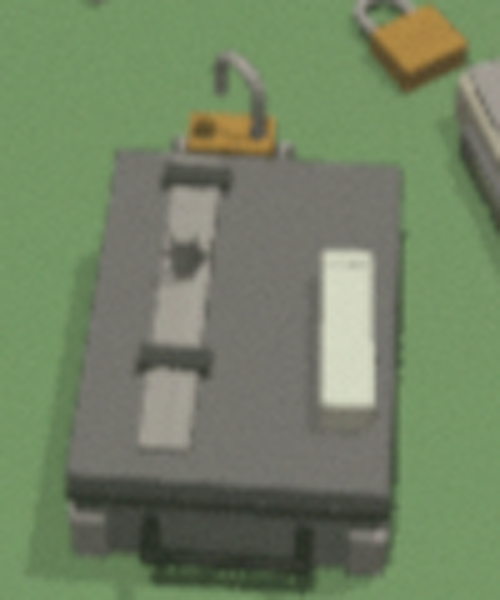

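View pics/t0z.png

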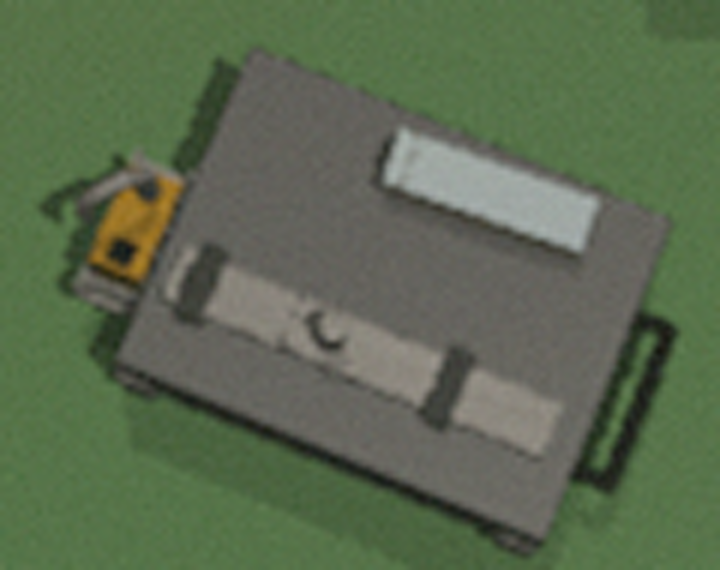

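```bash
cat >> h.py <<'E'
from scipy.spatial.transform import Rotation as R
def ray(c,u,v):
    f=200/np.tan(np.radians(float(c['fov_y']))/2)
    d=np.array([(u-float(c['cx']))/f,-(v-float(c['cy']))/f,-1.0])
    return c['xyz'],R.from_rotvec(c['orientation']).as_matrix()@d
def onz(c,u,v,z):
    o,d=ray(c,u,v); return o+d*(z-o[2])/d[2]
def dep(c,u,v):
    o,d=ray(c,u,v); return o+d*float(c['depth'][int(round(v)),int(round(u))])
def proj(c,p):
    f=200/np.tan(np.radians(float(c['fov_y']))/2)
    q=R.from_rotvec(c['orientation']).as_matrix().T@(np.asarray(p)-c['xyz'])
    return np.array([c['cx']+f*q[0]/-q[2], c['cy']-f*q[1]/-q[2]])
E
python3 - <<'E'
from h import *
np.set_printoptions(precision=4,suppress=True)
t=np.load('top0.npz'); s=np.load('side0.npz')
T=[(318,173.3),(386.7,201.7),(365.8,255),(295,225.8)]
S=[(265+402/5,160+168/5),(265+390/5,160+495/5),(265+70/5,160+477/5),(265+118/5,160+150/5)]
for nm,c,P in(('t',t,T),('s',s,S)):
    W=np.array([onz(c,*p,0.1) for p in P]); print(nm,W, [np.linalg.norm(W[i]-W[i-1]) for i in range(4)], W.mean(0))
for c,u,v in ((t,340,200),(t,250,300),(t,450,300),(t,150,150),(t,520,130),(s,330,200),(s,330,330),(s,150,150),(s,450,380)): print(dep(c,u,v))
E
```

```text
t [[ 0.6905  0.0058  0.1   ]
 [ 0.6005 -0.2141  0.1   ]
 [ 0.4308 -0.1462  0.1   ]
 [ 0.5196  0.0759  0.1   ]] [np.float64(0.1847638518689758), np.float64(0.23763509710765784), np.float64(0.18282279518776215), np.float64(0.23919580752677647)] [ 0.5604 -0.0696  0.1   ]
s [[ 0.6928  0.0048  0.1   ]
 [ 0.6019 -0.2179  0.1   ]
 [ 0.4327 -0.1514  0.1   ]
 [ 0.5223  0.0747  0.1   ]] [np.float64(0.1843085755902939), np.float64(0.24056575018522683), np.float64(0.1818272233126912), np.float64(0.2431627758409821)] [ 0.5624 -0.0724  0.1   ]
[ 0.6033 -0.0651  0.1038]
[0.2888 0.2206 0.0029]
[ 0.2951 -0.4306  0.0033]
[ 0.7907  0.5859 -0.0022]
[ 0.8833 -0.7046  0.0002]
[ 0.6353 -0.0089  0.1051]
[ 0.516  -0.3638 -0.002 ]
[0.0787 0.5157 0.0008]
[ 0.7659 -0.5807  0.0006]
```

```bash
cat >> h.py <<'E'
YAW=np.radians(-22.1); C0=np.array([.5614,-.071,0])
Rc=R.from_euler('z',YAW).as_matrix()
def w(x,y,z): return C0+Rc@np.array([x,y,z])/1000
def cs(p): return (Rc.T@(np.asarray(p)-C0))*1000
E
cat > ann.py <<'E'
from h import *
import sys
def ann(n,tag,pts,box,k):
    c=np.load(f'{tag}.npz'); x0,y0,x1,y1=box
    a=cv2.resize(c['img'][y0:y1,x0:x1],None,fx=k,fy=k,interpolation=cv2.INTER_CUBIC)
    for p,col in pts:
        u,v=proj(c,p); q=(int((u-x0+.5)*k),int((v-y0+.5)*k)); cv2.drawMarker(a,q,col,cv2.MARKER_CROSS,12,1)
    cv2.imwrite(f'pics/{n}.png',a)
E
python3 - <<'E'
from ann import *
np.set_printoptions(precision=4,suppress=True)
pts=[(w(sx*93,sy*122,100),(255,0,0)) for sx in(-1,1) for sy in(-1,1)]
pts+=[(w(-38,141,100),(0,0,255)),(w(-2,141,100),(0,255,255))]
for yk in (16,): pts+=[(w(-38,yk,145),(255,0,255)),(w(-38,yk,105),(255,0,255))]
ann('s1','side0',pts,(280,160,350,270),7) if 0 else None
ann('s1z','side0',pts,(280,162,350,222),10)
ann('t1z','top0',pts,(280,175,360,235),10)
E
```

```text
(no output)
```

View pics/s1z.png

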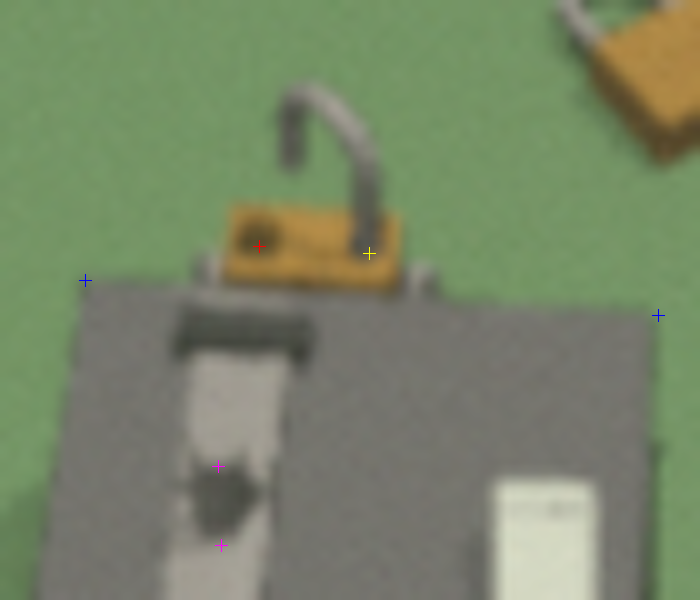

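View pics/t1z.png

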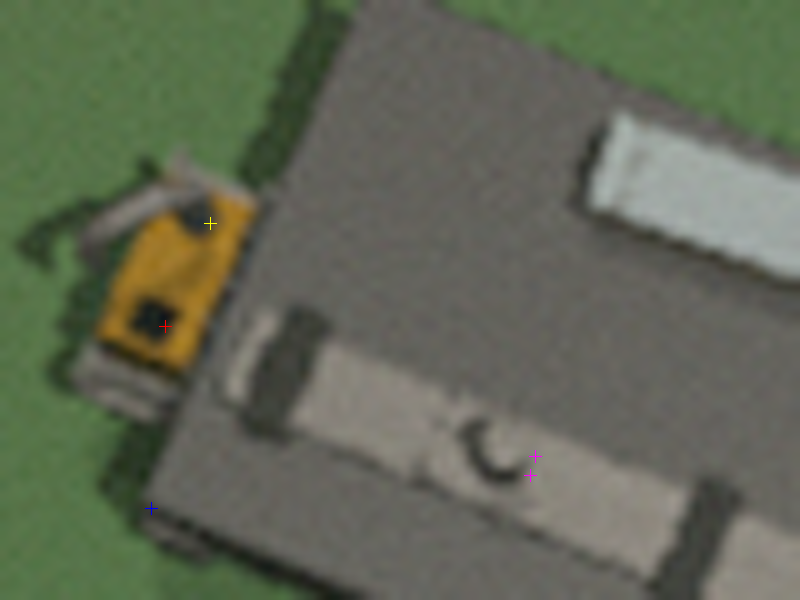

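```bash
python3 - <<'E'
import re
s=open('h.py').read().replace("C0=np.array([.5614,-.071,0])","C0=np.array([.5628,-.0676,0])"); open('h.py','w').write(s)
E
python3 - <<'E'
from h import *
np.set_printoptions(precision=1,suppress=True,linewidth=150)
for tag,b in(('top0',(285,180,345,232)),('side0',(285,165,325,225))):
    c=np.load(tag+'.npz'); L=[]
    for v in range(b[1],b[3]):
        for u in range(b[0],b[2]):
            if c['depth'][v,u]>0:
                p=cs(dep(c,u,v))
                if p[2]>122 and abs(p[0]+20)<70: L.append((u,v,*p))
    L=np.array(L); print(tag);print(L)
E
```

```text
top0
[[297.  193.   -3.2 147.1 146.8]
 [298.  193.   -3.1 143.6 153. ]
 [299.  193.   -0.6 141.6 145.5]
 [295.  194.  -10.6 150.1 158.9]
 [296.  194.   -9.2 147.4 157.7]
 [297.  194.   -8.1 144.6 158. ]
 [298.  194.   -5.7 142.5 151.4]
 [299.  194.   -4.8 139.5 153. ]
 [300.  194.   -2.7 137.3 147.7]
 [292.  195.  -15.9 158.1 152.1]
 [293.  195.  -15.3 154.9 155.9]
 [294.  195.  -14.7 151.6 159.1]
 [295.  195.  -14.1 148.4 162.6]
 [296.  195.  -12.1 146.2 157.6]
 [297.  195.  -10.3 143.8 154.1]
 [298.  195.   -8.7 141.2 152.2]
 [299.  195.   -7.1 138.6 149.5]
 [300.  195.   -5.1 136.3 145. ]
 [301.  195.   -0.6 135.5 126.5]
 [340.  195.   46.4  23.  128.3]
 [341.  195.   47.5  20.1 128.9]
 [291.  196.  -20.3 159.5 154.1]
 [292.  196.  -19.7 156.2 157.9]
 [293.  196.  -17.8 153.9 153.5]
 [294.  196.  -16.5 151.1 152.9]
 [295.  196.  -15.3 148.3 153.1]
 [296.  196.  -14.6 145.2 155.7]
 [297.  196.  -13.3 142.4 155. ]
 [299.  196.   -7.1 139.2 133.1]
 [300.  196.   -4.5 137.3 124.8]
 [342.  196.   47.   16.1 123.3]
 [343.  196.   48.3  13.3 122.8]
 [344.  196.   49.2  10.3 124.1]
 [289.
[... 4317 characters left out ...]
141.6]
 [303.  208.  -33.4  15.  142.5]
 [304.  208.  -31.   19.9 136.4]
 [299.  209.  -46.4  20.8 128.7]
 [300.  209.  -42.8  16.5 134.7]
 [301.  209.  -39.1  11.6 141.5]
 [302.  209.  -36.2  12.2 141. ]
 [303.  209.  -33.6  15.6 136.8]
 [304.  209.  -31.2  20.6 130.5]
 [300.  210.  -42.8  15.8 130.6]
 [301.  210.  -39.8  16.3 130.2]
 [302.  210.  -36.4  13.4 134.4]
 [303.  210.  -33.9  17.  129.9]
 [304.  210.  -31.2  19.8 126.4]
 [300.  211.  -42.8  14.6 127.2]
 [301.  211.  -39.3  11.3 131.8]
 [302.  211.  -36.6  13.7 129. ]
 [303.  211.  -33.9  16.5 125.6]
 [304.  211.  -31.1  18.5 123.1]
 [300.  212.  -42.9  14.1 122.8]
 [301.  212.  -39.7  13.6 123.8]
 [302.  212.  -36.7  13.8 123.9]]
```

```bash
cat >> h.py <<'E'
def goal(x,y,z):
    # tool x down, tool y along +-case y ; print shift in aligned-tool axes and residual turn
    s=status.sense(); p=s['position']; Rm=R.from_rotvec(s['tool_rot']).as_matrix()
    best=None
    for sg in(1,-1):
        ty=sg*Rc[:,1]; tx=np.array([0,0,-1.]); Rt=np.c_[tx,ty,np.cross(tx,ty)]
        rv=R.from_matrix(Rm.T@Rt).as_rotvec()
        if best is None or np.linalg.norm(rv)<np.linalg.norm(best[1]): best=(sg,rv,Rt)
    sg,rv,Rt=best
    print('sg',sg,'turn(tool)',rv.round(4),'deg',np.degrees(np.linalg.norm(rv)).round(1))
    d=w(x,y,z)-p
    print('shift in current tool axes',(Rm.T@d).round(4),' in goal axes',(Rt.T@d).round(4),'case pos now',cs(p).round(1),'F case',(Rc.T@s['ft_force']).round(1),'gap',s['finger_gap'],'t',s['t'], 'q',s['q'].round(2))
E
python3 -c "
from h import *
np.set_printoptions(suppress=True)
print(R.from_rotvec(status.sense()['tool_rot']).as_matrix().round(3)); goal(-38,-14,250);goal(-38,-14,122)"
```

```text
[[-0.001  0.337  0.941]
 [-0.002  0.941 -0.337]
 [-1.    -0.002  0.   ]]
sg 1 turn(tool) [0.0419 0.0001 0.0017] deg 2.4
shift in current tool axes [-0.0187 -0.5359  0.514 ]  in goal axes [-0.0197 -0.5138  0.5361] case pos now [-574.1  499.8  230.3] F case [-0.  -0.2 -0.5] gap 0.08541258491546883 t 0.1 q [-1.21  0.32 -0.07  1.45  0.02  1.37 -0.06]
sg 1 turn(tool) [0.0419 0.0001 0.0017] deg 2.4
shift in current tool axes [ 0.1093 -0.5357  0.514 ]  in goal axes [ 0.1083 -0.5138  0.5361] case pos now [-574.1  499.8  230.3] F case [-0.  -0.2 -0.5] gap 0.08541258491546883 t 0.1 q [-1.21  0.32 -0.07  1.45  0.02  1.37 -0.06]
```

Call:
{"method": "apply_moves", "body": {"steps": "-0.02 0 0 0.042 0 0.0017 0; 0 -0.032 0.0335 0 0 0 0; 0 -0.032 0.0335 0 0 0 0; 0 -0.032 0.0335 0 0 0 0; 0 -0.032 0.0335 0 0 0 0; 0 -0.032 0.0335 0 0 0 0; 0 -0.032 0.0335 0 0 0 0; 0 -0.032 0.0335 0 0 0 0"}}

```text
t: 0.9
position: [0.3524, 0.3142, 0.2506]
tool_rot: [0.304, 1.549, -0.301]
ft_force: [0.4, -0.4, 1.0]
finger_gap: -0.0004
```

Call:
{"method": "apply_moves", "body": {"steps": "0 -0.032 0.0335 0 0 0 0; 0 -0.032 0.0335 0 0 0 0; 0 -0.032 0.0335 0 0 0 0; 0 -0.032 0.0335 0 0 0 0; 0 -0.032 0.0335 0 0 0 0; 0 -0.032 0.0335 0 0 0 0; 0 0 0 0 0 0 0; 0 0 0 0 0 0 0"}}

```text
t: 1.7
position: [0.466, 0.0617, 0.2503]
tool_rot: [0.307, 1.55, -0.303]
ft_force: [-1.8, 0.4, 0.4]
finger_gap: 0.0004
```

```bash
python3 -c "
from h import *
goal(-38,-14,122)"
```

```text
sg 1 turn(tool) [-0.003  -0.0008 -0.0018] deg 0.2
shift in current tool axes [ 0.1281 -0.0973  0.1007]  in goal axes [ 0.1283 -0.0974  0.1003] case pos now [-138.3   83.4  250.3] F case [-1.8 -0.3  0.4] gap 0.00036833199308291214 t 1.7 q [-0.68 -0.1   0.46  1.86  0.04  1.37  0.96]
```

Call:
{"method": "apply_moves", "body": {"steps": "0 -0.0325 0.0335 0 0 0 0; 0 -0.0325 0.0335 0 0 0 0; 0 -0.0325 0.0335 0 0 0 0; 0 0 0 0 0 0 0; 0.04 0 0 0 0 0 0; 0.04 0 0 0 0 0 0; 0.02 0 0 0 0 0 0; 0 0 0 0 0 0 0"}}

```text
t: 2.5
position: [0.5198, -0.0628, 0.1469]
tool_rot: [0.301, 1.557, -0.3]
ft_force: [-0.2, 0.3, -0.6]
finger_gap: -0.0
```

Run:
```python
from ann import *
goal(-38,-14,122)
for n in('side','top'): grab(n,n+'1')
k=[(w(-38,20,145),(255,0,255))]
ann('s2z','side1',k,(270,140,370,265),6)
ann('t2z','top1',k,(280,160,390,250),7)
```

```text
sg 1 turn(tool) [ 0.0028 -0.0068  0.0008] deg 0.4
shift in current tool axes [ 0.0249 -0.0022  0.0038]  in goal axes [ 0.0249 -0.0022  0.0037] case pos now [-41.7 -11.8 146.9] F case [-0.3  0.2 -0.6] gap -3.5450986069816235e-05 t 2.5 q [-0.52  0.13  0.64  1.89 -0.08  1.16  1.34]
```

View pics/s2z.png

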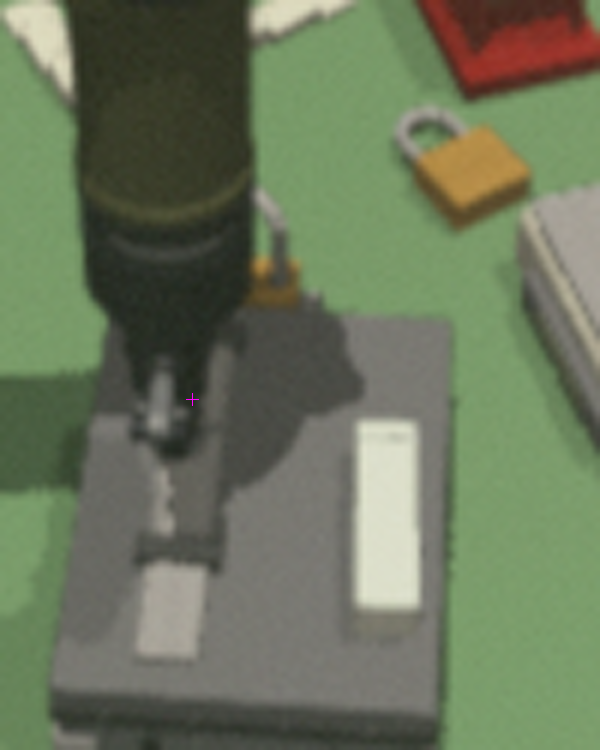

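View pics/t2z.png

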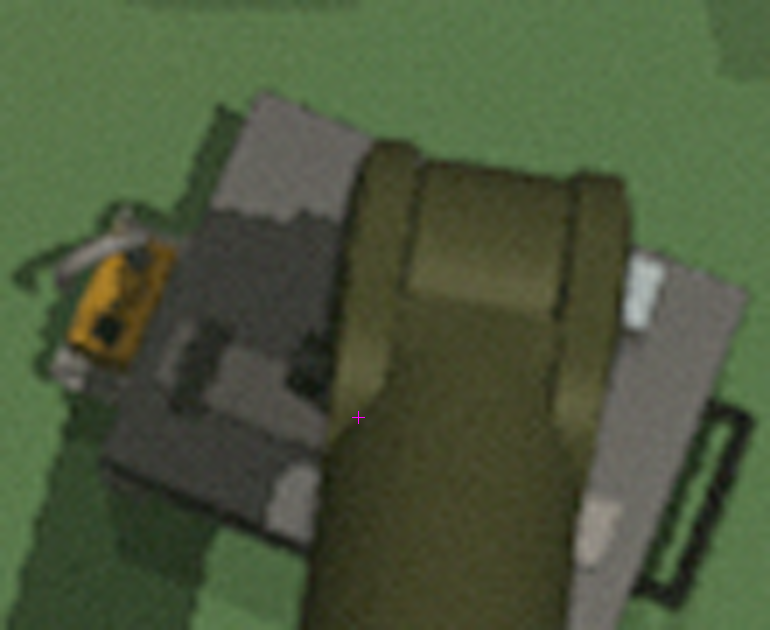

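The fingers are shut and just behind the knob (the tip is at about (175,445) in the enlarged side view). I'll go down and push.

Call:
{"method": "apply_moves", "body": {"steps": "0.0125 0 0.0018 0 -0.004 0 0; 0.0125 0 0.0018 0 -0.003 0 0; 0 0 0 0 0 0 0; 0 0.01 0 0 0 0 0; 0 0.01 0 0 0 0 0; 0 0.01 0 0 0 0 0; 0 0.01 0 0 0 0 0; 0 0 0 0 0 0 0"}}

```text
t: 3.4
position: [0.542, -0.0272, 0.1257]
tool_rot: [0.301, 1.542, -0.299]
ft_force: [0.0, 0.1, -0.4]
finger_gap: 0.0003
```

```bash
python3 -c "
from h import *
goal(-38,43,122)"
```

```text
sg 1 turn(tool) [ 0.0027  0.0075 -0.0029] deg 0.5
shift in current tool axes [ 0.0037  0.0134 -0.0035]  in goal axes [ 0.0037  0.0134 -0.0035] case pos now [-34.5  29.6 125.7] F case [-0.   0.1 -0.4] gap 0.00033131492349489826 t 3.4 q [-0.55  0.18  0.62  1.88 -0.12  1.11  1.29]
```

Call:
{"method": "apply_moves", "body": {"steps": "0.002 0.005 -0.002 0 0 0 0; 0 0.005 0 0 0 0 0"}}

```text
t: 3.6
position: [0.5431, -0.0198, 0.1237]
tool_rot: [0.303, 1.542, -0.303]
ft_force: [-0.3, -3.2, 0.8]
finger_gap: 0.0
```

Run:
```python
from ann import *
goal(-38,43,122)
grab('side','side2')
ann('s3z','side2',[(w(-38,66,145),(255,0,255)),(w(-38,141,100),(0,0,255))],(270,140,370,265),6)
```

```text
sg 1 turn(tool) [-0.0007  0.0075 -0.0016] deg 0.4
shift in current tool axes [ 0.0017  0.0062 -0.0018]  in goal axes [ 0.0017  0.0062 -0.0017] case pos now [-36.3  36.8 123.7] F case [ 0.9 -3.   0.8] gap 2.1834293577240136e-05 t 3.6 q [-0.56  0.19  0.61  1.88 -0.12  1.11  1.28]
```

View pics/s3z.png

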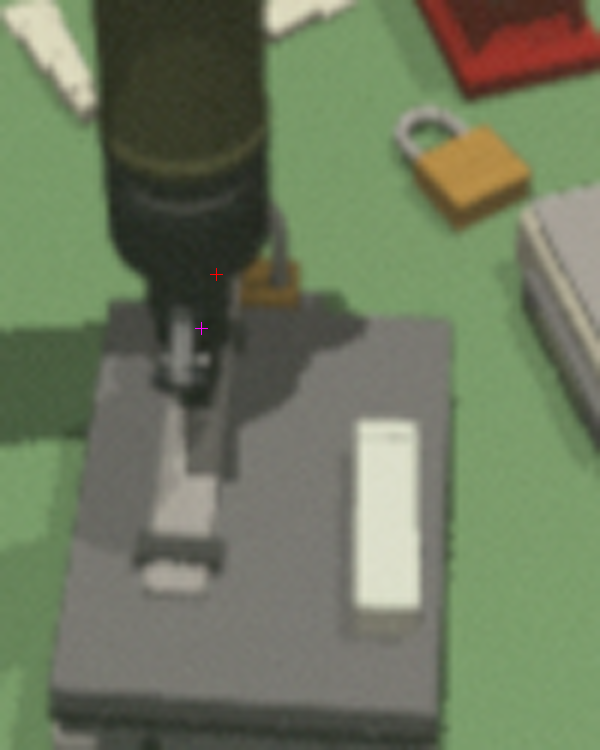

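The bolt is moving: friction reads about 3 N, and its tail edge went from row 660 to 590 in the enlarged view. I'll keep pushing gently until it reaches the stop.

Call:
{"method": "apply_moves", "body": {"steps": "0 0.003 -0.001 0 0 0 0; 0 0.003 0 0 0 0 0; 0 0.002 0 0 0 0 0"}}

```text
t: 3.95
position: [0.5448, -0.0131, 0.1236]
tool_rot: [0.302, 1.542, -0.304]
ft_force: [-2.6, -7.4, 2.6]
finger_gap: -0.0001
```

Call:
{"method": "apply_moves", "body": {"steps": "0 0.002 0 0 0 0 0; 0 0.002 0 0 0 0 0"}}

```text
t: 4.15
position: [0.5449, -0.0128, 0.1236]
tool_rot: [0.3, 1.544, -0.309]
ft_force: [-5.9, -13.5, 6.3]
finger_gap: 0.0003
```

Call:
{"method": "apply_moves", "body": {"steps": "0 0.002 0 0 0 0 0; 0 0.002 0 0 0 0 0"}}

```text
t: 4.35
position: [0.545, -0.0126, 0.1235]
tool_rot: [0.299, 1.547, -0.315]
ft_force: [-10.5, -19.4, 9.3]
finger_gap: -0.0002
```

```bash
python3 -c "
from h import *
goal(-38,43,122)"
```

```text
sg 1 turn(tool) [-0.0052  0.0042  0.0094] deg 0.7
shift in current tool axes [ 0.0015 -0.0012 -0.0008]  in goal axes [ 0.0015 -0.0013 -0.0008] case pos now [-37.2  44.3 123.5] F case [ -2.4 -21.9   9.3] gap -0.00019059136127413717 t 4.35 q [-0.58  0.2   0.61  1.87 -0.11  1.11  1.25]
```

The bolt hit its stop at TCP y=44.3 (expected about 43.5), with the push rising to 22 N. I'll back off, rise and look.

Call:
{"method": "apply_moves", "body": {"steps": "0 -0.02 0 0 0 0 0; 0 -0.015 0 0 0 0 0; -0.03 0 0 0 0 0 0; -0.04 0 -0.03 0 0 0 0; -0.04 0 -0.045 0 0 0 0.5; 0 0 -0.045 0 0 0 1; 0 0 -0.045 0 0 0 1; 0 0 0 0 0 0 1"}}

```text
t: 5.15
position: [0.3835, 0.0256, 0.2219]
tool_rot: [0.295, 1.552, -0.3]
ft_force: [0.9, -0.2, 0.3]
finger_gap: 0.0579
```

Run:
```python
from ann import *
goal(-20,141,240)
for n in('side','top'): grab(n,n+'3')
import math
th=.67
k=[(w(-38,66,145),(255,0,255)),(w(-38,141,105),(0,0,255)),(w(-2-18*math.cos(th),141+18*math.sin(th),158),(255,255,0)),(w(-2-36*math.cos(th),141+36*math.sin(th),108),(255,0,0)),(w(-2,141,100),(0,255,255))]
ann('s4z','side3',k,(270,150,370,250),7)
ann('t4z','top3',k,(280,165,370,235),8)
```

```text
sg 1 turn(tool) [ 0.0067 -0.0011  0.0038] deg 0.4
shift in current tool axes [-0.0188  0.1208  0.182 ]  in goal axes [-0.0181  0.1221  0.1812] case pos now [-201.2   18.9  221.9] F case [0.9 0.2 0.3] gap 0.05794148690470495 t 5.15 q [-0.65 -0.3   0.42  2.07  0.13  1.35  0.92]
```

View pics/s4z.png

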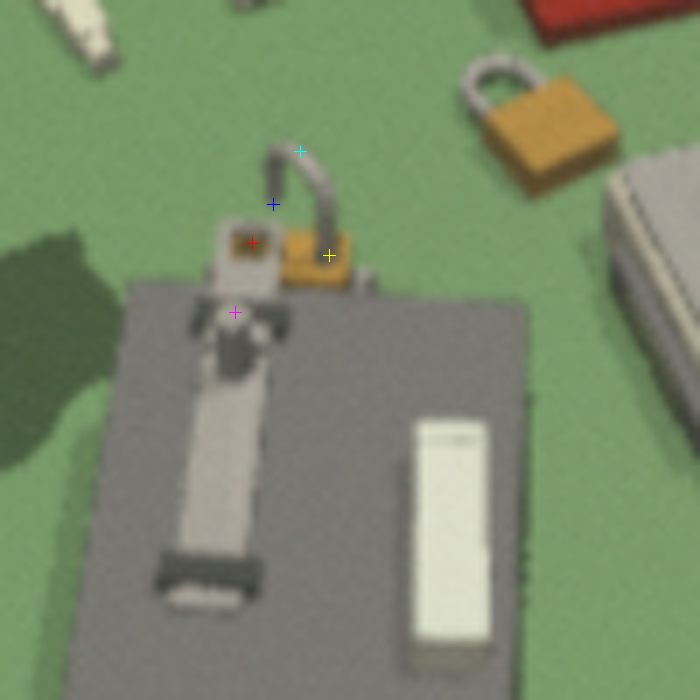

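View pics/t4z.png

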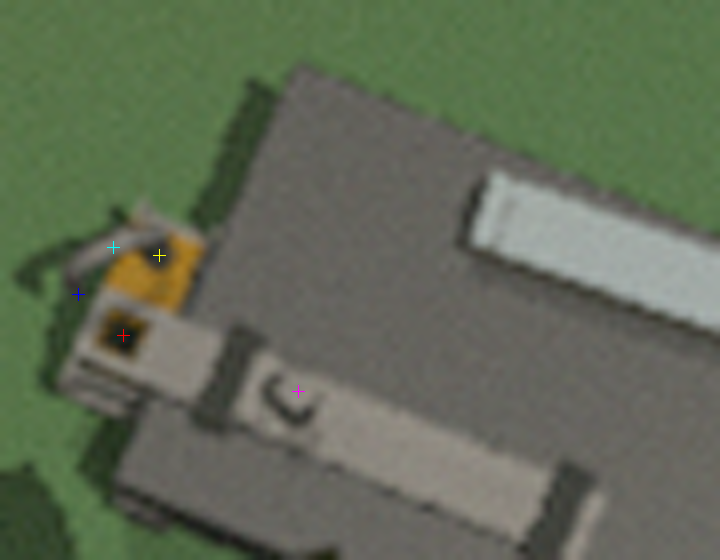

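The bolt is home: the eye frames the hole at (250,242) in the side crop and (122,335) in the top crop. My markers for the knob, hole and heel sit on the features in both views. Next I'll go over the bow with the jaws open, centred on the heel–hole line.

Call:
{"method": "apply_moves", "body": {"steps": "-0.004 0.024 0.036 0 0 0 1; -0.004 0.024 0.036 0 0 0 1; -0.004 0.024 0.036 0 0 0 1; -0.004 0.024 0.036 0 0 0 1; -0.002 0.024 0.036 0 0 0 1; 0 0 0 0 0 0 1; 0 0 0 0 0 0 1"}}

```text
t: 5.95
position: [0.6012, 0.0653, 0.2448]
tool_rot: [0.302, 1.542, -0.304]
ft_force: [-0.1, -0.6, 0.6]
finger_gap: 0.0854
```

Run:
```python
from ann import *
goal(-20,141,130)
```

```text
sg 1 turn(tool) [-0.0009  0.0078 -0.0003] deg 0.5
shift in current tool axes [ 0.1148  0.0034 -0.0065]  in goal axes [ 0.1148  0.0034 -0.0056] case pos now [-14.4 137.6 244.8] F case [ 0.1 -0.6  0.6] gap 0.08543782352569282 t 5.95 q [-0.63  0.23  0.56  1.58 -0.12  1.36  1.13]
```

Call:
{"method": "apply_moves", "body": {"steps": "0.035 0.0034 -0.006 0 0.007 0 1; 0.035 0 0 0 0 0 1; 0.025 0 0 0 0 0 1; 0.01 0 0 0 0 0 1; 0 0 0 0 0 0 1; 0 0 0 0 0 0 1"}}

```text
t: 6.55
position: [0.597, 0.0713, 0.1421]
tool_rot: [0.306, 1.546, -0.3]
ft_force: [1.2, 0.3, 1.1]
finger_gap: 0.0857
```

Run:
```python
from ann import *
goal(-20,141,130)
```

```text
sg 1 turn(tool) [-0.0005  0.0023 -0.004 ] deg 0.3
shift in current tool axes [ 0.0121 -0.0006  0.0006]  in goal axes [ 0.0121 -0.0005  0.0006] case pos now [-20.6 141.5 142.1] F case [1.  0.8 1.1] gap 0.0856950836842386 t 6.55 q [-0.62  0.3   0.54  1.71 -0.17  1.17  1.15]
```

Call:
{"method": "apply_moves", "body": {"steps": "0.006 0 0 0 0 0 1; 0.006 0 0 0 0 0 0.7; 0 0 0 0 0 0 0.5; 0 0 0 0 0 0 0.4; 0 0 0 0 0 0 0.3; 0 0 0 0 0 0 0.2; 0 0 0 0 0 0 0.2; 0 0 0 0 0 0 0.2"}}

```text
t: 7.35
position: [0.5962, 0.0713, 0.1281]
tool_rot: [0.304, 1.549, -0.301]
ft_force: [0.3, 0.7, 0.7]
finger_gap: 0.0172
```

Run:
```python
from ann import *
goal(-20,141,130)
grab('side','side4')
ann('s5z','side4',[(w(-20,141,158),(255,255,0)),(w(-38,141,108),(255,0,0)),(w(-2,141,100),(0,255,255))],(270,150,370,250),7)
```

```text
sg 1 turn(tool) [-0.0002  0.0002 -0.0016] deg 0.1
shift in current tool axes [-0.0019 -0.0003  0.0013]  in goal axes [-0.0019 -0.0003  0.0013] case pos now [-21.3 141.3 128.1] F case [-0.   0.8  0.7] gap 0.017174603694216774 t 7.35 q [-0.61  0.31  0.54  1.73 -0.17  1.15  1.16]
```

View pics/s5z.png

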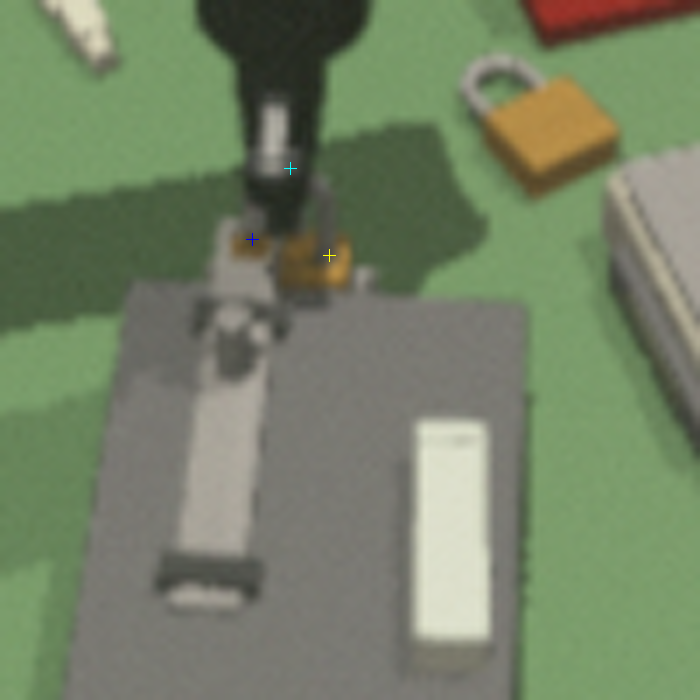

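The toe leg is now just behind the hole at (255,215), with the jaws 17 mm apart. I'll close fully.

Call:
{"method": "apply_moves", "body": {"steps": "-0.002 0 0.001 0 0 0 0.15; 0 0 0 0 0 0 0.1; 0 0 0 0 0 0 0.05; 0 0 0 0 0 0 0; 0 0 0 0 0 0 0"}}

```text
t: 7.9
position: [0.5969, 0.07, 0.1302]
tool_rot: [0.304, 1.549, -0.303]
ft_force: [-2.4, -2.6, 2.6]
finger_gap: 0.0073
```

Run:
```python
from ann import *
goal(-20,141,130)
grab('side','side5')
ann('s6z','side5',[(w(-20,141,158),(255,255,0)),(w(-38,141,108),(255,0,0)),(w(-2,141,100),(0,255,255))],(285,165,345,215),12)
```

```text
sg 1 turn(tool) [-0.0009  0.     -0.0007] deg 0.1
shift in current tool axes [0.0002 0.0006 0.0002]  in goal axes [0.0002 0.0006 0.0002] case pos now [-20.2 140.4 130.2] F case [-1.3 -3.3  2.6] gap 0.007297084323985589 t 7.9 q [-0.61  0.31  0.54  1.72 -0.17  1.16  1.16]
```

View pics/s6z.png

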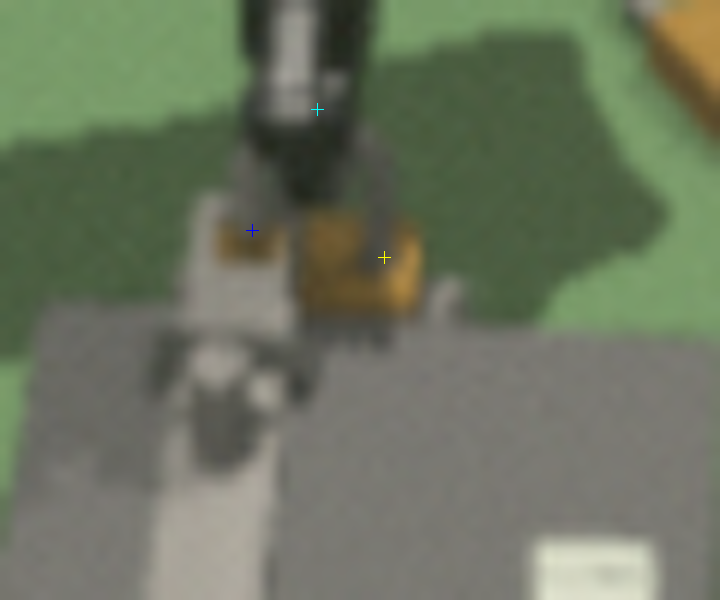

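Run:
```python
from ann import *
np.set_printoptions(precision=1,suppress=True,linewidth=150)
c=np.load('side5.npz')
for v in range(174,188):
    print(v,[tuple(cs(dep(c,u,v)).round(0).astype(int)) for u in range(303,309)])
a=c['img'][172:200,295:325]; a=cv2.convertScaleAbs(a,alpha=1.5)
cv2.imwrite('pics/s7z.png',cv2.resize(a,None,fx=20,fy=20,interpolation=cv2.INTER_NEAREST))
grab('top','top5'); ann('t5z','top5',[],(280,165,370,235),8)
```

```text
174 [(np.int64(-62), np.int64(280), np.int64(1)), (np.int64(-58), np.int64(279), np.int64(2)), (np.int64(-32), np.int64(77), np.int64(224)), (np.int64(-29), np.int64(80), np.int64(222)), (np.int64(-26), np.int64(81), np.int64(221)), (np.int64(-23), np.int64(77), np.int64(226))]
175 [(np.int64(-61), np.int64(272), np.int64(5)), (np.int64(-58), np.int64(276), np.int64(1)), (np.int64(-32), np.int64(78), np.int64(219)), (np.int64(-29), np.int64(78), np.int64(220)), (np.int64(-26), np.int64(78), np.int64(220)), (np.int64(-23), np.int64(78), np.int64(220))]
176 [(np.int64(-61), np.int64(266), np.int64(6)), (np.int64(-57), np.int64(267), np.int64(5)), (np.int64(-39), np.int64(137), np.int64(150)), (np.int64(-31), np.int64(92), np.int64(200)), (np.int64(-28), np.int64(92), np.int64(200)), (np.int64(-25), np.int64(92), np.int64(201))]
177 [(np.int64(-61), np.int64(267), np.int64(0)), (np.int64(-43), np.int64(143), np.int64(138)), (np.int64(-38), np.int64(134), np.int64(148)), (np.int64(-32), np.int64(104), np.int64(182)), (np.int64(-29), np.int64(105), np.int64(182)), (np.int64(-26), np.int64
[... 2170 characters left out ...]
4(-37), np.int64(147), np.int64(95)), (np.int64(-34), np.int64(150), np.int64(91)), (np.int64(-30), np.int64(141), np.int64(102))]
186 [(np.int64(-45), np.int64(131), np.int64(107)), (np.int64(-44), np.int64(150), np.int64(86)), (np.int64(-41), np.int64(147), np.int64(89)), (np.int64(-37), np.int64(147), np.int64(90)), (np.int64(-34), np.int64(149), np.int64(88)), (np.int64(-29), np.int64(132), np.int64(108))]
187 [(np.int64(-45), np.int64(126), np.int64(108)), (np.int64(-42), np.int64(129), np.int64(104)), (np.int64(-39), np.int64(130), np.int64(104)), (np.int64(-36), np.int64(130), np.int64(104)), (np.int64(-32), np.int64(124), np.int64(111)), (np.int64(-29), np.int64(127), np.int64(109))]
```

View pics/s7z.png

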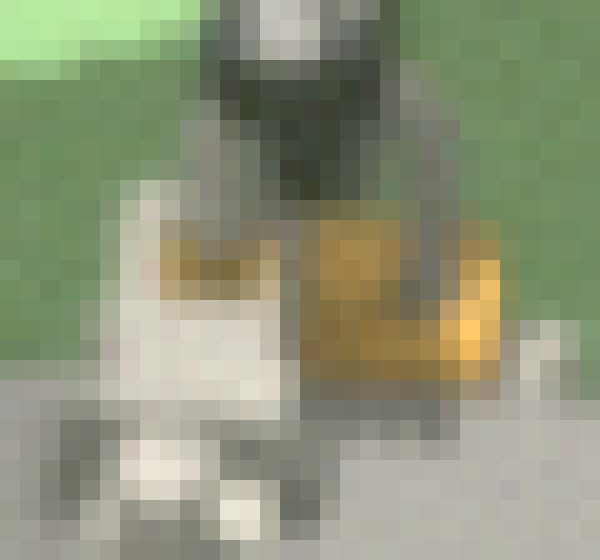

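View pics/t5z.png

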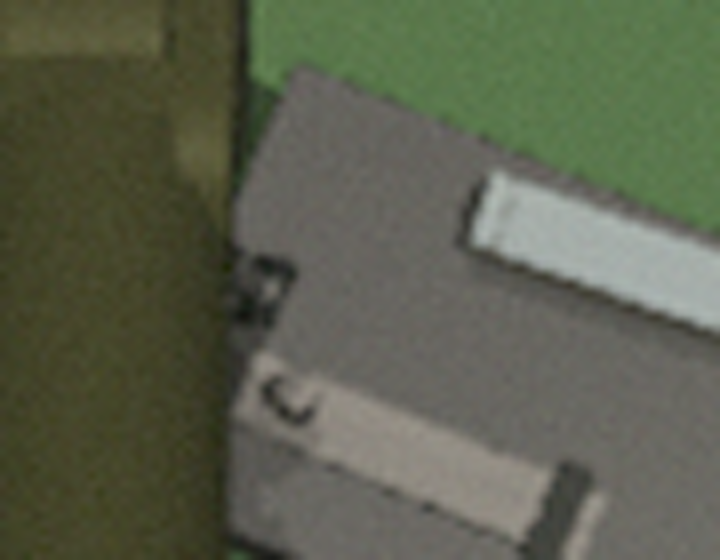

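The toe leg's near face measures y≈138, so its axis is at about 142 and the turn is about +0.03 rad, within tolerance. I'll press down while gripping.

Call:
{"method": "apply_moves", "body": {"steps": "0.003 0 0 0 0 0 0; 0.003 0 0 0 0 0 0; 0.003 0 0 0 0 0 0"}}

```text
t: 8.3
position: [0.5969, 0.0701, 0.1209]
tool_rot: [0.304, 1.549, -0.303]
ft_force: [-2.8, -3.6, 2.7]
finger_gap: 0.0068
```

Call:
{"method": "apply_moves", "body": {"steps": "0.003 0 0 0 0 0 0; 0.002 0 0 0 0 0 0"}}

```text
t: 8.5
position: [0.5971, 0.0702, 0.1177]
tool_rot: [0.305, 1.549, -0.302]
ft_force: [-6.8, -4.9, 12.0]
finger_gap: 0.0074
```

Call:
{"method": "apply_moves", "body": {"steps": "0.002 0 0 0 0 0 0; 0.002 0 0 0 0 0 0"}}

```text
t: 8.7
position: [0.5969, 0.0702, 0.112]
tool_rot: [0.304, 1.549, -0.303]
ft_force: [-6.9, -3.1, 18.0]
finger_gap: 0.0076
```

Call:
{"method": "apply_moves", "body": {"steps": "0.001 0 0 0 0 0 0; 0 0 0 0 0 0 0"}}

```text
t: 8.9
position: [0.597, 0.0702, 0.1121]
tool_rot: [0.304, 1.549, -0.302]
ft_force: [-6.7, -4.2, 10.1]
finger_gap: 0.0075
```

Run:
```python
from ann import *
goal(-20,141,130)
grab('side','side6')
ann('s8z','side6',[],(285,165,345,215),12)
```

```text
sg 1 turn(tool) [-0.0009 -0.0002 -0.0012] deg 0.1
shift in current tool axes [-0.0179  0.0005  0.0002]  in goal axes [-0.0179  0.0005  0.0002] case pos now [-20.2 140.5 112.1] F case [-4.6 -6.4 10.1] gap 0.007470966396309286 t 8.9 q [-0.61  0.33  0.53  1.74 -0.19  1.12  1.17]
```

View pics/s8z.png

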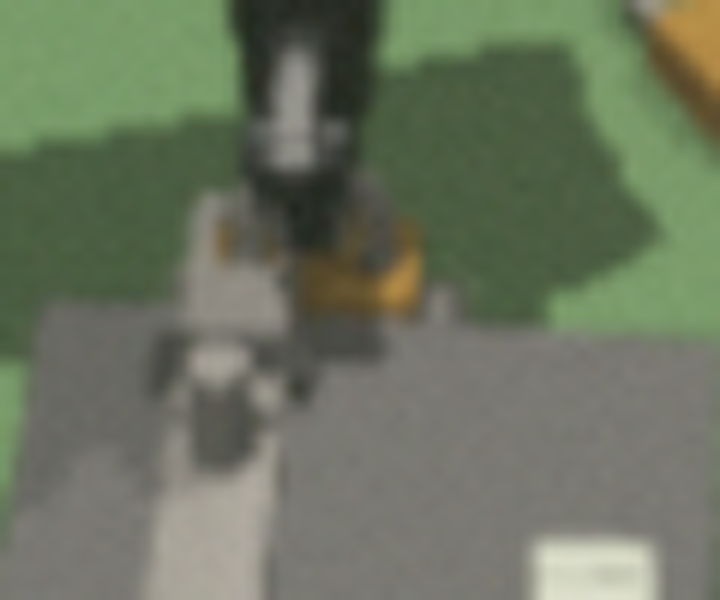

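The toe has entered through the eye. The tool stopped after 18.1 mm of travel, which is the full stroke. I'll open the jaws a little, rise straight up, and look.

Call:
{"method": "apply_moves", "body": {"steps": "-0.001 0 0 0 0 0 0.3; 0 0 0 0 0 0 0.3; 0 0 0 0 0 0 0.3; -0.02 0 0 0 0 0 0.3; -0.04 0 0 0 0 0 0.3; -0.04 0 0 0 0 0 0.3; -0.03 0 -0.04 0 0 0 0.3; 0 -0.01 -0.045 0 0 0 0.3"}}

```text
t: 9.75
position: [0.5172, 0.0952, 0.2461]
tool_rot: [0.307, 1.541, -0.298]
ft_force: [-0.0, 0.2, 0.5]
finger_gap: 0.0257
```

Call:
{"method": "apply_moves", "body": {"steps": "0 -0.01 -0.045 0 0 0 0.3; 0 -0.01 -0.04 0 0 0 0.3; 0 0 0 0 0 0 0.3"}}

```text
t: 10.05
position: [0.4239, 0.1091, 0.2418]
tool_rot: [0.302, 1.552, -0.295]
ft_force: [1.2, 0.4, -0.1]
finger_gap: 0.0256
```

Run:
```python
from ann import *
goal(-20,141,130)
for n in('side','top'): grab(n,n+'7')
k=[(w(-38,66,145),(255,0,255)),(w(-20,141,140),(255,255,0)),(w(-38,141,105),(0,0,255))]
ann('s9z','side7',k,(280,160,350,215),10)
ann('t9z','top7',k,(280,165,370,235),8)
np.set_printoptions(precision=1,suppress=True)
for tag,b in(('top7',(285,185,312,215)),('side7',(295,165,325,200))):
    c=np.load(tag+'.npz')
    L=np.array([cs(dep(c,u,v)) for v in range(b[1],b[3]) for u in range(b[0],b[2]) if c['depth'][v,u]>0])
    L=L[(L[:,2]>118)&(L[:,2]<175)&(L[:,1]>120)]; print(tag,len(L)); print(L)
```

```text
sg 1 turn(tool) [ 0.0055 -0.0029 -0.0039] deg 0.4
shift in current tool axes [0.1114 0.0281 0.1756]  in goal axes [0.1118 0.0295 0.1752] case pos now [-195.2  111.5  241.8] F case [ 1.   0.8 -0.1] gap 0.025558422390244882 t 10.05 q [-0.8  -0.17  0.44  1.94  0.07  1.36  0.81]
top7 39
[[ -4.5 144.  127.8]
 [ -4.2 140.5 132.9]
 [ -2.4 138.  129.4]
 [ -9.1 141.6 137.3]
 [ -8.2 138.6 139. ]
 [ -5.9 136.4 133. ]
 [-13.5 143.  139.3]
 [-12.7 139.9 141.7]
 [-10.1 137.9 133.5]
 [ -9.  135.  133.8]
 [-17.7 140.8 147.3]
 [-15.9 138.4 143.4]
 [-14.5 135.7 142.2]
 [-20.6 143.3 139.9]
 [-19.5 140.4 140.5]
 [-17.8 137.8 137.6]
 [-23.4 142.1 139.1]
 [-22.9 138.8 143.5]
 [-19.5 137.4 130.2]
 [-27.2 143.9 137.5]
 [-26.5 140.7 140.7]
 [-25.1 138.  139.2]
 [-22.2 136.3 128.7]
 [-29.5 143.1 133.9]
 [-28.5 140.1 134.9]
 [-26.6 137.7 130.7]
 [-33.7 140.9 142. ]
 [-31.3 138.9 134.7]
 [-30.1 136.  134.8]
 [-35.7 144.  128.4]
 [-34.9 140.8 131.5]
 [-34.4 137.5 135.7]
 [-38.6 142.8 128.6]
 [-37.8 139.6 131.6]
 [-36.3 137.  129. ]
 [-41.3 141.7 127.1]
 [-40.1 138.8 127.2]
 [-37.9 136.6 120.9]
 [-41.8 138.4 119.
[... 258 characters left out ...]
141.9]
 [-13.4 138.1 141.2]
 [-10.3 139.4 140.1]
 [ -7.2 141.  138.6]
 [-39.2 139.  133.1]
 [-35.8 137.2 135.4]
 [-32.9 140.7 131.8]
 [-29.3 136.9 136.3]
 [-26.2 138.3 135.1]
 [-23.2 140.5 132.9]
 [-19.6 136.2 138. ]
 [-16.6 138.3 135.9]
 [-13.3 136.9 137.8]
 [-10.2 138.3 136.5]
 [ -7.  139.1 135.9]
 [ -3.9 140.4 134.7]
 [-39.1 137.5 129.9]
 [-35.9 138.1 129.6]
 [-32.7 137.8 130.3]
 [-13.7 141.4 127.9]
 [-10.2 137.9 132.1]
 [ -6.9 138.  132.3]
 [ -3.6 135.8 135.1]
 [ -0.7 140.5 130.1]
 [-39.3 138.2 124.3]
 [-36.  138.  124.9]
 [ -6.9 137.1 128.5]
 [ -3.6 137.1 128.8]
 [ -0.6 139.1 126.8]
 [ -6.8 136.6 124.3]
 [ -3.5 134.8 126.6]
 [ -0.5 138.  123.2]
 [ -3.4 134.6 122. ]
 [ -0.4 137.7 118.6]]
```

View pics/s9z.png

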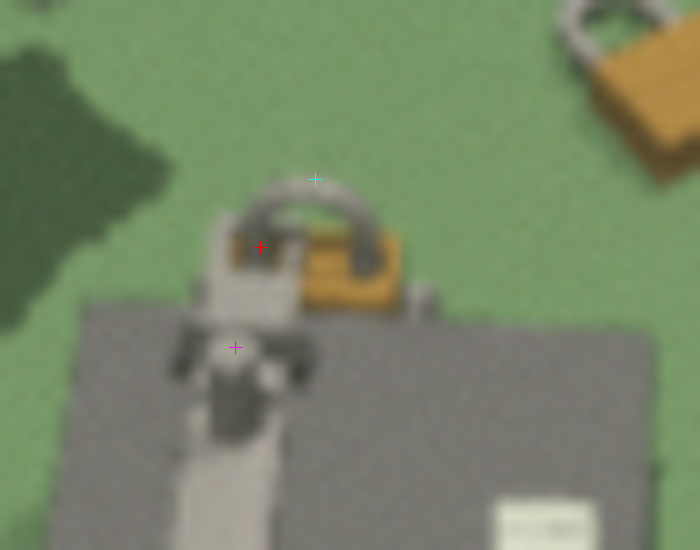

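View pics/t9z.png

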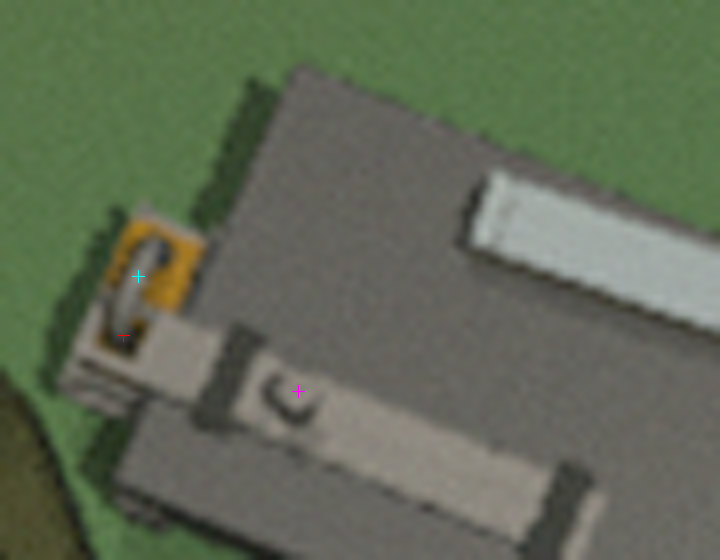

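The crown now stands at about 140 mm (cyan marker at (315,180)), and the toe goes through the eye at (260,247). It stays down with the arm clear, so I'm handing in.

```bash
python3 -c "
from workcell import finish_job
print(finish_job())"
```

```text
the job is handed in; nothing more can be done
None
```

The case looks locked, and I handed the job in at about 10 s of the 53 s allowed. No verdict was reported, so this rests on my own checks.

1. **Bolt:** I pushed the knob with shut fingers until it hit its stop. The tool stopped at case y = 44.3 mm, where I expected about 43.5, with the push rising to about 22 N. Both cameras then showed the eye over the hole.
2. **Shackle turn:** It started about 0.67 rad outboard. I closed the jaws across the heel–hole line to straighten it, which left it at about +0.03 rad.
3. **Press:** Still gripping, I pressed down 18.1 mm, which is the full stroke. The highest force I read was about 18 N upward.

**Last checks:** With the arm about 0.2 m away, both views and the depth readings put the crown at about 140 mm, which is the closed height. The toe was through the eye and the bolt was home.

**Disagreements:**
- My first case position was about 3.7 mm short along its length, because I read the lid corners half a pixel off. I corrected it on the padlock's hole and heel before moving.
- The jaws read 7.3 mm across the 9 mm bar. I took that as give in the pads.

I did not measure the cartons, tubes, tape or spare padlock at the end. The arm's planned paths kept clear of them, and the lid carton and spare padlock looked unmoved in the pictures.

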